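# Shut and lock the stock chest, and hang its key back

### The arm

A 6-joint arm with a two-finger parallel gripper is mounted at the origin on the work surface. World frame = base frame: x ahead of the robot, y to its left, z up, the work surface at z = 0. Lengths are in m, angles in rad, forces in N, time in s.
With the tool pointing down it reaches from about 0.375 to 0.9 m from the base axis. Payload 3.1 kg.
Tool frame: the origin (TCP) lies midway between the tips of the shut fingers; the grasp point (between the pads) lies 19 mm behind it; z points along the fingers, y is the line along which they close (so a half turn about z gives the same grasp; the last joint's range is limited). The gripper opens to 85 mm and grips with 20 to 120 N. Pads are 22 mm wide; open, the fingers measure 114 mm over their backs; the gripper's body (76 mm by 85 mm) begins 54 mm behind the grasp point. The pads swing forward as they close: fully open they stand 13 mm farther back than shut.
Start: joints at [1.042, 0.527, 1.433, -0, 1.181, -0.178], TCP at [0.214, 0.587, 0.231] pointing down, gripper open.
Joint ranges: [-3.08, 3.08], [-0.75, 2.2], [0.22, 2.44], [-1.43, 4.57], [0, 2.65], [-2.85, 2.85]. Speed limits (rad/s): [2.79, 2.79, 3.14, 3.14, 3.14, 3.14].

### API

Orientations are given as a unit quaternion [x, y, z, w].
In Python, from station import manip gives the robot as it stands.
- The arm moves only by the tool step_arm, never from a script. Its argument "targets" is text: rows parted by semicolons, each of 4 numbers parted by spaces: the shift along the tool's x, y, z in mm, then the turn about the tool's z in degrees. A call has 1 to 12 rows; each row is the pose to reach, as a shift and turn from the pose commanded when the call began, along the tool's axes at that moment; what a row does not reach only later rows make up. A row lasts 1/10 s, in which the tool goes at most 50 mm and 8.59 degrees, less where a joint would pass 70% of its speed; a pose out of reach is approached as far as the arm can. A call with a gripper value outside its range is refused whole. "gripper" is the closure, from 0 (fully open) to 1 (shut), set as the call begins (left out, the last holds). The fingers move at their own pace and stop on an object; "squeeze" is the grip in N (left out, the last holds). Time passes only in rows, so rows that repeat a pose let the fingers close. It gives the time, the measured TCP pose, the force, the opening and the grip force at its end, in the units of the state.
- manip.sense(): the state, without advancing time (a new reading comes with each control period).
- manip.snapshot(name): name is "side" or "top"; returns the picture (384x512x3 uint8, red, green, blue); there is no depth.
- manip.get_calibration(name): a dict with "fov_y" (degrees; the focal length in pixels is half the picture's height over the tangent of half this angle, whatever the lens; pixels are square), "cx", "cy" (the principal point, pixels), "extrinsics" (4x4, takes a point from camera to world coordinates). Camera axes: x right, y down, z forward; pixel columns grow to the right and rows downward; lengths in m; the calibration is good to about 2 mm. A picture is of the moment at which its call begins. get_calibration takes no time and is no camera call.
- manip.sign_off(): hands the job in; it is judged then, once.
Trained networks look in the newest picture that a camera, given by its name, has taken for a name from the list of things; names that differ only in an ending like _2 or _b are one class to them, and where a whole thing is asked for, a point or a joint stands for the part that bears it (a point fixed in the world has none). Each returns a list of dicts, best first, with "p" (0 to 1); they miss things now and then, are a little off and sometimes report something else, mostly with a low value. They report only what shows in the picture. A call takes as long as a camera call. They do not tell look-alikes from the thing itself.
- manip.recognise(camera, query): "position" ([column, row] in pixels, amid what is visible of it).
- manip.masks_of(camera, query): "pixels" (384x512 bool, what is visible of it) and "position" ([column, row] in pixels, amid what is visible of it).
- manip.mark_of(camera, query): "position" ([column, row] in pixels: a listed point, or the origin of a listed thing).
The state is a dict: "t": time; "q": joint angles; "qd": joint speeds; "tau": joint torques, N m; "tcp_pos": TCP position; "tool_rot": TCP orientation; "force": force on the tool from outside, world axes, zero at the start; "ft_torque": the same for the moment, N m; "finger_gap": opening from 0.0 (shut) to 1.0 (fully open); "gripper_force": force on a finger pad.
Only numpy, scipy, OpenCV 4.12 (cv2) and the standard library are available. Lean on these libraries where they do the work, as an engineer would, in place of code of your own. Each camera call takes 0.05 s, during which the arm holds its last target. There are 200 camera calls.

### The job

Slide the blue chest's hatch fully closed against its frame and then lock it with the yellow key from the rack: put the key fully into the lock, turn it clockwise to its stop, turn it back home and draw it out. Hang the yellow key back in a free slot of the rack and let go, leaving the other keys and everything standing about where they are.

Things in the scene. Friction and masses are not known exactly. Their poses are not given: they have to be found in the camera images.
- chest: Blue steel stock chest, fixed; 240 mm deep (x), 300 wide (y), 120 high. Origin: centre of its underside; z up, -x its front, +y the side the hatch opens to. On top: a hatch that slides along y, a steel lock boss near the -y end, and a 75 mm deep ledge along the back (+x) with things on it.
- hatch (a joint): Sliding hatch on the chest's top: metres open, 0 = closed against the dark frame bar, up to 0.09 (towards the chest's +y). Slides stiffly (about 3 N) and stays where it is left.
- hatch_bar (a point): Centre of the top edge of the black upright pull bar on the hatch, 153 mm above the bench; the bar is 70 long (chest x), 12 thick (y) and stands 24 proud of the hatch's top (129 above the bench). Moves with the hatch; when closed it is at chest x -35, y -45 mm.
- lock_mouth (a point): Centre of the keyhole in the lock's face, 126 mm above the bench, at chest x -35, y -112; axes as the chest's. A slot 32 mm long (chest x) by 9.5 wide through a 6 mm face plate, with a yellow sloping lead-in 6 proud. The key goes in straight down, blade along chest x, either way round.
- lock_floor (a point): Floor of the lock, 30 mm below lock_mouth: a key fully in has its tip here (at least 24 below the mouth). Only there, its blade below the face plate, can it turn; away from home it cannot be pulled out.
- lock (a joint): Angle of the brass lock core inside, rad: 0 = home (in line with the keyhole, as at the start), 1.22 (70 degrees) = stop; grows as the key turns clockwise seen from above. Light friction (0.05 N m), no spring: stays as left. The key has about 0.09 rad of play in it, so turn the key about 0.1 rad past each end.
- key_yellow: Yellow key, 114 mm long, 120 g, loose, hanging upright in one of the rack's slots. Origin: lower tip of its blade; z up along the key, y across the width of blade and bow, x through their thickness. Double-sided blade 26 wide, 6 thick, 16 high, the lowest 6 mm narrowed to 20 by 4; shaft 8 dia; collar 30 dia, 66 to 72 above the tip. The same turned half round.
- key_bow (a point): Centre of the yellow key's flat bow, the part to grip, 93 mm above the tip: 40 wide (key y), 10 thick (key x), 42 high, from 72 to 114 above the tip.
- rack: Key rack, fixed: dark steel fork plate 200 mm wide (y), 8 thick, upper face 113 above the bench, on a wooden back. Origin: centre of its underside; z up; front is -x. Three slots 14 wide at y -66, 0, +66 run from the plate's front edge (x -35) back to x +8. Which key hangs in which slot varies.
- fork_mid (a point): Rack x 0, y 0, on the fork plate's upper face: seat of the middle slot. A hung key has its shaft at x 0 in a slot, collar on the plate, tip 47 mm above the bench, bow and blade along the rack's y. The blade does not fit up through a slot: keys leave and enter over the open front, lifted a few mm.
- key_red: Red key, same shape, hanging in another slot. Must stay.
- key_blue: Blue key, same shape, hanging in another slot. Must stay.
- tin: Bystander: brass-coloured food can with a green label, 72 mm dia, 120 high, standing beside the rack at its -y side. Origin: centre of its underside.
- can: Bystander: food can with a red label, 66 mm dia, 75 high, standing in front of the rack. Origin: centre of its underside.
- oil: Bystander: amber glass oil bottle with a yellow cap, 66 mm dia, 180 high, standing just beyond the lock end of the chest. Origin: centre of its underside.
- jar: Bystander: low green jar with a red cap, 56 mm dia, 62 high, standing on the chest's back ledge. Origin: centre of its underside.
- tape: Bystander: orange tape roll lying flat on the chest's back ledge, 68 mm outside, 25 high. Origin: centre of its underside.
- jam: Bystander: amber jar with a white cap, 64 mm dia, 85 high, standing in front of the chest. Origin: centre of its underside.
Mind the look-alikes: they are no part of the job. Leave any purple look-alike of the key_yellow alone.

How it is judged:
By the outcome, as a careful person would: the job done as asked, in the order asked, and still so for the second after the job is handed in, with the robot touching nothing.
It also fails if it takes over 72 s, if anything falls off the work surface, if the arm or the gripper's body presses on something with over 40 N, if the wrist force passes 120 N, or if a joint passes its speed limit or range.

## Working session

There is one attempt and no reset: what is moved stays moved. The work goes in short steps, Python scripts to look and compute and a tool call to move; the robot and the scene stay as the last step left them, time stands still between calls to the robot, and variables do not carry over. Pictures are saved under pics/ and viewed, at most 10 in all, crops included, and the job is handed in when it is done.

Besides the shell and the picture viewer there is one more tool, called after ">>>" as name(argument=value, ...) on one line, values as JSON. step_arm: Moves the arm, as the interface text tells. Its arguments: {"type":"object","properties":{"targets":{"type":"string"},"gripper":{"type":"number"},"squeeze":{"type":"number"}},"required":["targets"]}

```bash
mkdir -p pics
cat > h.py <<'E'
import numpy as np, cv2
from station import manip
def cal(n):
    c=manip.get_calibration(n); f=192/np.tan(np.radians(c["fov_y"])/2); return f,c["cx"],c["cy"],np.array(c["extrinsics"])
def ray(n,p):
    f,cx,cy,T=cal(n); d=T[:3,:3]@np.array([(p[0]-cx)/f,(p[1]-cy)/f,1]); return T[:3,3],d/np.linalg.norm(d)
def atz(n,p,z):
    o,d=ray(n,p); return o+d*(z-o[2])/d[2]
def proj(n,P):
    f,cx,cy,T=cal(n); q=T[:3,:3].T@(np.array(P)-T[:3,3]); return np.array([cx+f*q[0]/q[2],cy+f*q[1]/q[2]])
def tri(p,q):
    (o1,d1),(o2,d2)=ray("side",p),ray("top",q)
    A=np.stack([d1,-d2],1); s=np.linalg.lstsq(A,o2-o1,rcond=None)[0]
    a,b=o1+s[0]*d1,o2+s[1]*d2; return (a+b)/2,np.linalg.norm(a-b)
def snap(n,f=None):
    im=manip.snapshot(n)
    if f: cv2.imwrite("pics/"+f,im[:,:,::-1])
    return im
E
python3 - <<'E'
from h import *
a=snap("side");b=snap("top")
cv2.imwrite("pics/a.png",cv2.resize(a,(800,600),interpolation=3)[:,:,::-1])
cv2.imwrite("pics/b.png",cv2.resize(b,(800,600),interpolation=3)[:,:,::-1])
for n in("side","top"):
    f,cx,cy,T=cal(n);print(n,f,cx,cy,T.round(3).tolist())
    for k in["chest","hatch_bar","lock_mouth","key_bow","fork_mid","rack","key_yellow","key_red","key_blue","tin","can","oil","jam"]:
        print(k,[(np.round(r["position"]).tolist(),round(r["p"],2)) for r in manip.mark_of(n,k)[:3]])
E
```

```text
side 381.6327551871272 253.07790378977307 188.59834517121905 [[-0.999, -0.027, 0.039, 0.452], [-0.046, 0.756, -0.653, 0.561], [-0.012, -0.654, -0.756, 0.822], [0.0, 0.0, 0.0, 1.0]]
chest [([230.0, 169.0], 0.77)]
hatch_bar [([242.0, 133.0], 0.72)]
lock_mouth [([238.0, 110.0], 0.78)]
key_bow [([223.0, 281.0], 0.79), ([288.0, 244.0], 0.78)]
fork_mid [([223.0, 285.0], 0.8), ([234.0, 170.0], 0.53)]
rack [([230.0, 312.0], 0.96)]
key_yellow [([230.0, 299.0], 0.83)]
key_red [([220.0, 275.0], 0.45)]
key_blue [([236.0, 333.0], 0.56)]
tin [([209.0, 253.0], 0.95)]
can [([299.0, 316.0], 0.6)]
oil []
jam [([292.0, 180.0], 0.85), ([297.0, 316.0], 0.51)]
top 400.93483287270647 262.819068495107 191.95065344593613 [[0.015, -0.997, 0.07, 0.447], [-1.0, -0.017, -0.023, -0.066], [0.024, -0.07, -0.997, 1.115], [0.0, 0.0, 0.0, 1.0]]
chest [([309.0, 181.0], 0.89), ([380.0, 147.0], 0.37)]
hatch_bar [([314.0, 188.0], 0.75), ([155.0, 190.0], 0.23)]
lock_mouth [([362.0, 184.0], 0.6)]
key_bow [([138.0, 182.0], 0.68), ([186.0, 236.0], 0.5)]
fork_mid [([141.0, 183.0], 0.56)]
rack [([152.0, 189.0], 0.97), ([151.0, 186.0], 0.59), ([378.0, 151.0], 0.25)]
key_yellow [([149.0, 186.0], 0.74), ([197.0, 233.0], 0.72)]
key_red [([175.0, 182.0], 0.72)]
key_blue [([364.0, 187.0], 0.6), ([127.0, 193.0], 0.52)]
tin [([208.0, 166.0], 0.9), ([154.0, 189.0], 0.71)]
can [([153.0, 244.0], 0.86)]
oil [([379.0, 147.0], 0.57)]
jam [([289.0, 246.0], 0.62)]
```

View pics/a.png

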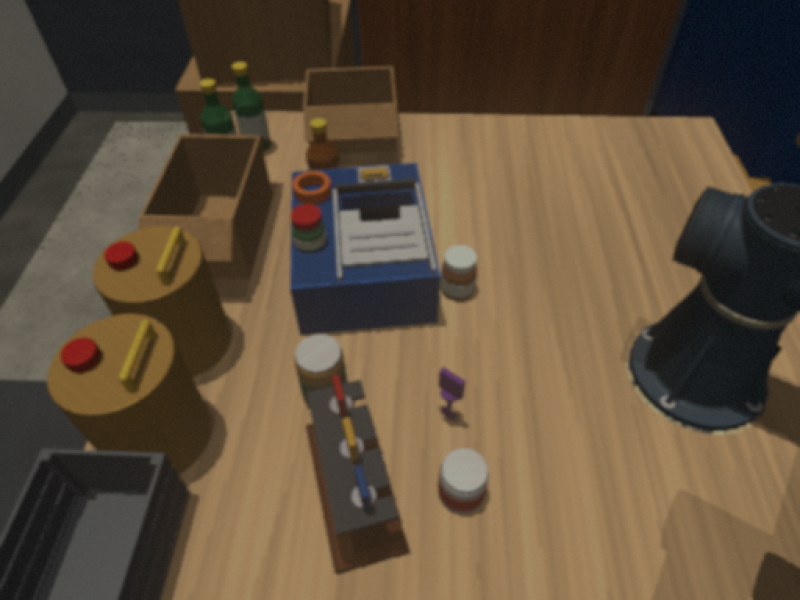

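View pics/b.png

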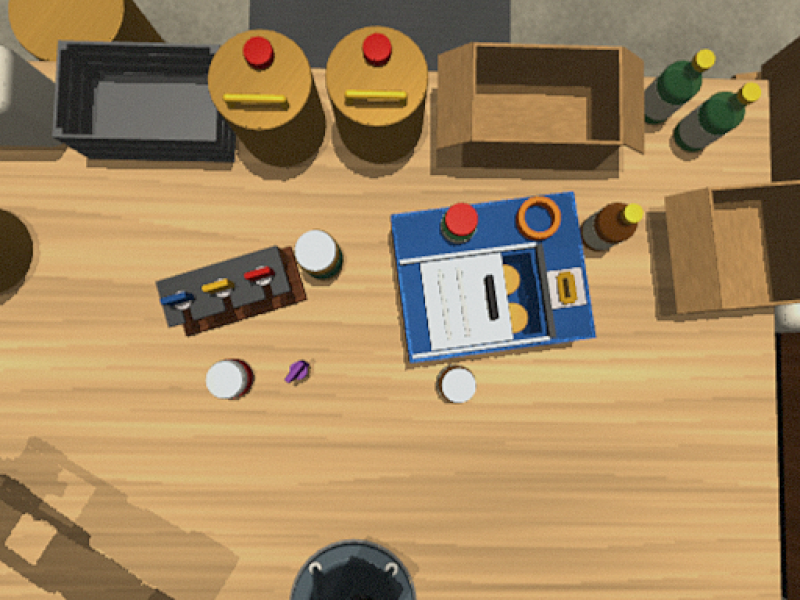

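The yellow key hangs in the middle slot (top ~[138,183], side ~[224,285]). Things it could be taken for are:
- the purple look-alike, on the bench at top ~[190,237], side ~[288,245]
- the red key, top ~[168,175]
- the blue key, top ~[113,191]
- the lock's yellow lead-in, top ~[363,184]

I choose the one at [138,183]. The hatch bar is at top ~[315,190] and the lock at [363,184].

```bash
cat > m.py <<'E'
from h import *
from scipy.optimize import minimize
from scipy.spatial.transform import Rotation as R
a,b=snap("side"),snap("top")
I={"side":a,"top":b}
def blob(n,c,near,r,lo,hi):
    hsv=cv2.cvtColor(I[n],cv2.COLOR_RGB2HSV); m=cv2.inRange(hsv,lo,hi)
    z=np.zeros_like(m); cv2.circle(z,near,r,255,-1); m&=z
    k,l,s,ce=cv2.connectedComponentsWithStats(m)
    i=1+np.argmax(s[1:,4]); return ce[i],s[i]
cols={"red":((0,150,60),(8,255,255)),"yellow":((15,140,70),(32,255,255)),"blue":((100,120,50),(125,255,255))}
P={}
for k,ps,pt in[("red",(217,250),(167,175)),("yellow",(224,282),(138,184)),("blue",(231,312),(113,192))]:
    cs,s1=blob("side",k,ps,14,*cols[k]); ct,s2=blob("top",k,pt,13,*cols[k])
    P[k],e=tri(cs,ct); print(k,cs.round(1),s1,ct.round(1),s2,P[k].round(4),round(e,4), atz("top",ct,.158).round(4))
v=P["blue"]-P["red"]; print("rack yaw",np.arctan2(-v[0],v[1]),np.linalg.norm(v))
ct,s=blob("top","lock",(363,184),12,(15,120,70),(35,255,255)); cs,s1=blob("side","lock",(239,111),10,(12,120,70),(35,255,255))
lk=atz("top",ct,.132); print("lock",ct,s,lk.round(4),cs,s1,tri(cs,ct))
# chest pose by silhouette
M={n:max(manip.masks_of(n,"chest"),key=lambda r:r["p"])["pixels"] for n in I}
print({n:int(m.sum()) for n,m in M.items()})
def hull(n,x,y,w):
    c,s=np.cos(w),np.sin(w)
    pts=[proj(n,[x+c*i-s*j,y+s*i+c*j,k]) for i in(-.12,.12) for j in(-.15,.15) for k in(0,.12)]
    h=cv2.convexHull(np.array(pts,np.float32)); z=np.zeros((384,512),np.uint8)
    cv2.fillConvexPoly(z,np.round(h*16).astype(np.int32),1,shift=4); return z>0
def cost(p):
    return -sum((M[n]&hull(n,*p)).sum()/(M[n]|hull(n,*p)).sum() for n in M)
c0=atz("top",(309,181),.0)
r=minimize(cost,[c0[0],c0[1],.13],method="Nelder-Mead",options=dict(initial_simplex=[[c0[0],c0[1],.13],[c0[0]+.02,c0[1],.13],[c0[0],c0[1]+.02,.13],[c0[0],c0[1],.2]]))
print("chest",r.x.round(4),r.fun); x,y,w=r.x
C=lambda i,j,k:np.array([x+np.cos(w)*i-np.sin(w)*j,y+np.sin(w)*i+np.cos(w)*j,k])
print("lock pred",C(-.035,-.112,.126),"img",proj("top",C(-.035,-.112,.132)))
hb=atz("top",manip.mark_of("top","hatch_bar")[0]["position"],.153); d=hb-C(-.035,-.045,.153); print("bar",hb,"open",d[:2]@[-np.sin(w),np.cos(w)],d[:2]@[np.cos(w),np.sin(w)])
for k,z in[("oil",.18),("tin",.12),("can",.075),("jam",.085),("jar",.182)]:
    q=manip.recognise("top",k)
    if q: print(k,atz("top",q[0]["position"],z*.7).round(3))
s=manip.sense(); print(s["tcp_pos"],R.from_quat(s["tool_rot"]).as_matrix().round(3).tolist(),s["q"])
big=lambda n,x0,y0:cv2.resize(I[n][y0:y0+75,x0:x0+100],(400,300),interpolation=3)
cv2.imwrite("pics/c.png",np.vstack([np.hstack([big("top",95,145),big("side",180,235)]),np.hstack([big("top",305,145),big("side",190,90)])])[:,:,::-1])
E
python3 m.py
```

```text
red [215.8 247.5] [212 240   8  18  78] [164.1 174.4] [156 171  17   8  71] [0.5538 0.1483 0.158 ] 0.0016 [0.553  0.1482 0.158 ]
yellow [223.7 278.7] [219 269   9  25 109] [138.  182.3] [129 178  20   9  88] [0.5334 0.2121 0.1485] 0.0008 [0.5329 0.2094 0.158 ]
blue [232. 310.] [232 310   1   1   1] [110.4 190.7] [103 187  17   8  68] [0.5118 0.2757 0.1519] 0.0007 [0.5118 0.2735 0.158 ]
rack yaw 0.3181644525207005 0.13431826840521557
lock [362.38095238 183.8994709 ] [356 174  13  21 189] [ 0.541  -0.3352  0.132 ] [239.28235294 110.67058824] [231 108  17   7  85] (array([ 0.54149461, -0.33594606,  0.12927424]), np.float64(0.0003774206221884255))
{'side': 8362, 'top': 10459}
chest [ 0.5599 -0.2182  0.159 ] -1.7715022765437671
lock pred [ 0.54304031 -0.33431676  0.126     ] img [362.0237294 183.0913877]
bar [ 0.52441373 -0.21477632  0.153     ] open 0.05398174982592518 0.0005322489092081818
oil [ 0.642 -0.409  0.126]
tin [0.598 0.06  0.084]
can [0.382 0.21  0.052]
jam [ 0.382 -0.165  0.059]
jar [ 0.652 -0.176  0.127]
[0.21415527 0.58712121 0.23131187] [[-0.939, 0.343, -0.0], [0.343, 0.939, -0.0], [-0.0, -0.0, -1.0]] [ 1.04248628e+00  5.27495194e-01  1.43270464e+00 -1.65108495e-05
  1.18145212e+00 -1.78492929e-01]
```

View pics/c.png

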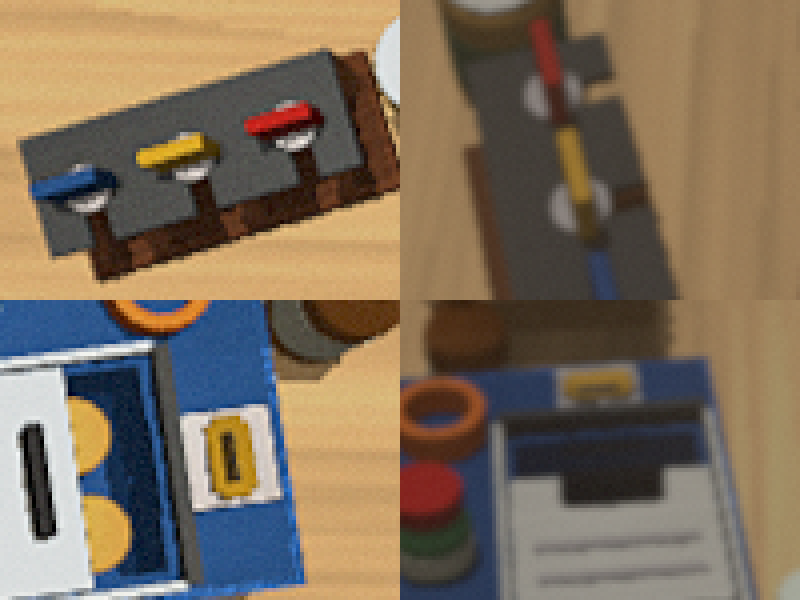

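The crop confirms it: the yellow bow is in the middle slot between blue and red, and the lock slot is clear. Next I refine the two yaws from straight edges.

Run:
```python
from h import *
g=cv2.cvtColor(snap("top"),cv2.COLOR_RGB2GRAY)
L=cv2.createLineSegmentDetector().detect(g)[0][:,0]
for nm,(x0,y0,x1,y1),z,mn in[("rack",(95,145,200,215),.113,12),("chest",(245,115,385,235),.125,20)]:
    for l in L:
        if all(x0<l[i]<x1 for i in(0,2)) and all(y0<l[i]<y1 for i in(1,3)):
            p,q=atz("top",l[:2],z),atz("top",l[2:],z); d=q-p; n=np.linalg.norm(d)
            if n>mn*.0025:
                a=np.arctan2(d[1],d[0]); a=(a+np.pi/4)%(np.pi/2)-np.pi/4; print(nm,round(a,3),round(n,3),l.round())
```

```text
rack 0.315 0.035 [187. 157. 191. 170.]
rack 0.161 0.035 [118. 214. 116. 201.]
rack -0.013 0.034 [172. 157. 186. 158.]
rack 0.357 0.054 [189. 169. 196. 190.]
rack 0.316 0.036 [130. 186. 144. 182.]
rack 0.317 0.187 [ 99. 180. 171. 158.]
rack 0.321 0.069 [107. 208.  99. 182.]
rack 0.414 0.033 [142. 177. 130. 182.]
rack 0.378 0.034 [157. 178. 170. 173.]
rack 0.309 0.067 [184. 184. 177. 159.]
rack 0.457 0.03 [106. 194. 117. 188.]
rack 0.277 0.048 [150. 195. 169. 191.]
rack 0.288 0.048 [124. 204. 143. 198.]
chest 0.137 0.064 [315. 177. 319. 202.]
chest 0.141 0.063 [312. 203. 309. 178.]
chest 0.128 0.061 [323. 186. 320. 162.]
chest 0.139 0.05 [351. 214. 331. 216.]
chest 0.153 0.092 [341. 154. 304. 159.]
chest 0.149 0.138 [268. 168. 276. 223.]
chest 0.135 0.06 [316. 161. 340. 158.]
chest 0.147 0.163 [285. 226. 351. 217.]
chest 0.151 0.079 [287. 161. 256. 165.]
chest 0.152 0.051 [371. 170. 351. 173.]
chest 0.147 0.067 [328. 216. 324. 189.]
chest 0.151 0.057 [353. 197. 376. 194.]
chest 0.143 0.051 [374. 192. 371. 172.]
chest 0.158 0.05 [264. 229. 284. 226.]
chest 0.167 0.055 [373. 164. 377. 186.]
chest 0.108 0.139 [253. 193. 248. 138.]
chest 0.15 0.12 [318. 162. 270. 168.]
chest 0.141 0.054 [366. 122. 369. 143.]
chest 0.151 0.092 [277. 165. 313. 160.]
chest 0.138 0.069 [377. 186. 380. 213.]
chest 0.191 0.115 [251. 138. 296. 130.]
chest 0.15 0.119 [278. 223. 326. 216.]
chest 0.172 0.072 [313. 129. 341. 125.]
chest 0.15 0.126 [339. 161. 346. 211.]
chest 0.15 0.133 [349. 212. 341. 159.]
chest 0.16 0.085 [255. 176. 260. 209.]
chest 0.145 0.066 [262. 212. 259. 186.]
chest 0.018 0.139 [268. 121. 323. 121.]
chest 0.0 0.106 [338. 229. 381. 230.]
chest 0.021 0.082 [328. 124. 296. 124.]
chest 0.017 0.13 [371. 233. 318. 233.]
chest 0.017 0.151 [321. 118. 261. 118.]
```

```bash
cat > go.py <<'E'
from h import *
import sys
s=manip.sense()
from scipy.spatial.transform import Rotation as R
M=R.from_quat(s["tool_rot"]).as_matrix()
LOCK=np.array([.5415,-.3355]);CY=.149;BAR=np.array([.524,-.215]);KEY=np.array([.533,.211]);RY=.317
def fr(o,w,i,j): return [o[0]+np.cos(w)*i-np.sin(w)*j,o[1]+np.sin(w)*i+np.cos(w)*j]
def to(xy,z,psi):
    d=np.array([*xy,z])-s["tcp_pos"]; cur=np.arctan2(M[1,1],M[0,1])
    t=-np.degrees((psi-cur+np.pi)%(2*np.pi)-np.pi)
    return (1000*(M.T@d)).round(1),round(t,1)
print("t",round(s["t"],2),s["tcp_pos"].round(4),"psi",round(np.arctan2(M[1,1],M[0,1]),3),"tilt",M[:2,2].round(3),"F",s["force"].round(1),"T",s["ft_torque"].round(2),"gap",round(s["finger_gap"],3),round(s["gripper_force"],1),"q",s["q"].round(2))
for a in sys.argv[1:]: print(a,*eval(a))
E
python3 go.py "to(fr(BAR,CY,0,.035),.2,CY)" "to(fr(BAR,CY,0,.035),.137,CY)"
```

```text
t 1.95 [0.2142 0.5871 0.2313] psi 1.221 tilt [-0. -0.] F [-0.   0.7 -0.4] T [-0.   -0.02  0.02] gap 1.0 0.0 q [ 1.04  0.53  1.43  0.    1.18 -0.18]
to(fr(BAR,CY,0,.035),.2,CY) [-549.3 -616.6   31.3] 61.4
to(fr(BAR,CY,0,.035),.137,CY) [-549.3 -616.6   94.3] 61.4
```

>>> step_arm(targets="-549 -617 20 61.4;-549 -617 20 61.4;-549 -617 20 61.4;-549 -617 20 61.4;-549 -617 20 61.4;-549 -617 20 61.4;-549 -617 20 61.4;-549 -617 20 61.4;-549 -617 20 61.4;-549 -617 20 61.4;-549 -617 20 61.4;-549 -617 20 61.4", gripper=1, squeeze=60)

```text
t: 3.15
tcp_pos: [0.4359, 0.0274, 0.2171]
tool_rot: [0.653, 0.758, 0.0, 0.0]
force: [1.8, 0.2, 1.2]
finger_gap: 0.004
gripper_force: 0.0
```

```bash
python3 go.py "to(fr(BAR,CY,0,.035),.2,CY)" "to(fr(BAR,CY,0,.035),.137,CY)"
```

```text
t 3.15 [0.4359 0.0274 0.2171] psi 0.149 tilt [ 0.001 -0.   ] F [1.8 0.2 1.2] T [-0.   -0.02 -0.04] gap 0.004 0.0 q [-0.19  0.3   1.9   0.    0.94 -0.34]
to(fr(BAR,CY,0,.035),.2,CY) [-217.8   51.2   17.2] -0.0
to(fr(BAR,CY,0,.035),.137,CY) [-217.8   51.1   80.2] -0.0
```

>>> step_arm(targets="-218 51 17 0;-218 51 17 0;-218 51 17 0;-218 51 17 0;-218 51 17 0;-218 51 17 0;-218 51 50 0;-218 51 80 0;-218 51 80 0;-218 51 80 0")

```text
t: 4.15
tcp_pos: [0.5176, -0.1775, 0.1369]
tool_rot: [0.652, 0.758, -0.0, -0.001]
force: [-0.5, -0.2, 0.7]
finger_gap: -0.001
gripper_force: 0.0
```

```bash
python3 go.py "to(fr(LOCK,CY,0,.067+.017),.137,CY)"
```

```text
t 4.15 [ 0.5176 -0.1775  0.1369] psi 0.15 tilt [-0.001  0.001] F [-0.5 -0.2  0.7] T [0.04 0.03 0.  ] gap -0.001 0.0 q [-0.53  0.56  1.72  0.    0.87 -0.68]
to(fr(LOCK,CY,0,.067+.017),.137,CY) [-75.8   0.1  -0.2] 0.1
```

>>> step_arm(targets="-10 0 0 0;-16 0 0 0;-22 0 0 0;-28 0 0 0;-34 0 0 0;-40 0 0 0;-46 0 0 0;-52 0 0 0;-58 0 0 0;-64 0 0 0;-68 0 0 0;-68 0 0 0")

```text
t: 5.35
tcp_pos: [0.5283, -0.247, 0.1366]
tool_rot: [0.652, 0.758, -0.001, 0.001]
force: [0.5, -0.3, -0.0]
finger_gap: -0.002
gripper_force: 0.0
```

>>> step_arm(targets="-2 0 0 0;-4 0 0 0;-6 0 0 0;-6 0 0 0")

```text
t: 5.75
tcp_pos: [0.5289, -0.2517, 0.1366]
tool_rot: [0.652, 0.758, -0.0, -0.0]
force: [-0.1, 1.7, 0.3]
finger_gap: 0.003
gripper_force: 1.1
```

>>> step_arm(targets="-2 0 0 0;-4 0 0 0;-5 0 0 0;-5 0 0 0")

```text
t: 6.15
tcp_pos: [0.529, -0.2525, 0.1367]
tool_rot: [0.653, 0.758, 0.002, -0.003]
force: [0.3, 12.6, 5.0]
finger_gap: 0.002
gripper_force: 5.8
```

>>> step_arm(targets="-2 0 0 0;-2 0 0 0;-2 0 0 0")

```text
t: 6.45
tcp_pos: [0.529, -0.2525, 0.1367]
tool_rot: [0.653, 0.758, 0.003, -0.005]
force: [1.1, 16.7, 7.8]
finger_gap: -0.001
gripper_force: 7.9
```

>>> step_arm(targets="8 0 0 0;15 0 0 0;15 0 -40 0;15 0 -80 0;15 0 -80 0")

```text
t: 6.95
tcp_pos: [0.5314, -0.247, 0.2226]
tool_rot: [0.652, 0.758, 0.0, 0.007]
force: [0.2, -0.7, -0.1]
finger_gap: 0.005
gripper_force: 0.0
```

```bash
python3 go.py "to(KEY,.2,RY)" "to(KEY,.126,RY)"
python3 - <<'E'
from h import *
b=snap("top"); cv2.imwrite("pics/d.png",cv2.resize(b[140:230,290:410],(800,600),interpolation=3)[:,:,::-1])
E
```

```text
t 6.95 [ 0.5314 -0.247   0.2226] psi 0.15 tilt [ 0.011 -0.009] F [ 0.2 -0.7 -0.1] T [-0.01 -0.01 -0.01] gap 0.005 0.0 q [-0.63  0.48  1.55 -0.    1.1  -0.77]
to(KEY,.2,RY) [452.9  69.6  18.3] -9.6
to(KEY,.126,RY) [453.6  68.9  92.3] -9.6
```

View pics/d.png

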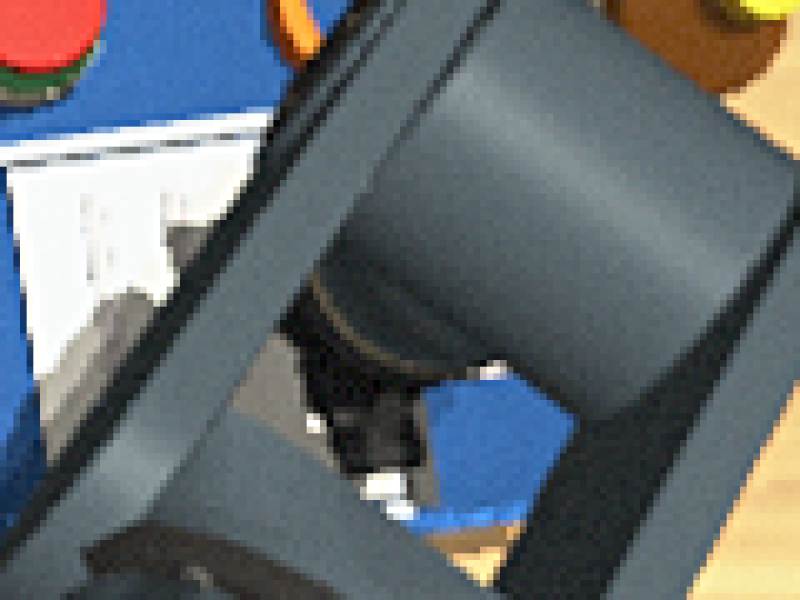

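The arm hides the hatch in this picture, so I'll check it from the next one. Going on to the key.

>>> step_arm(targets="453 70 10 -9.6;453 70 10 -9.6;453 70 10 -9.6;453 70 10 -9.6;453 70 10 -9.6;453 70 10 -9.6;453 70 10 -9.6;453 70 10 -9.6;453 70 10 -9.6;453 70 10 -9.6;453 70 10 -9.6;453 70 10 -9.6", gripper=0)

```text
t: 8.2
tcp_pos: [0.5293, 0.2134, 0.2059]
tool_rot: [0.587, 0.81, -0.001, -0.0]
force: [0.5, -0.5, -1.2]
finger_gap: 1.0
gripper_force: 0.0
```

```bash
python3 go.py "to(KEY,.2,RY)" "to(KEY,.126,RY)"
python3 - <<'E'
from h import *
b=snap("top");a=snap("side"); cv2.imwrite("pics/e.png",np.vstack([np.hstack([cv2.resize(b[140:230,290:410],(400,300),interpolation=3),cv2.resize(b[140:230,80:200],(400,300),interpolation=3)]),np.hstack([cv2.resize(a[90:165,190:290],(400,300),interpolation=3),cv2.resize(a[220:340,160:320],(400,300),interpolation=3)])])[:,:,::-1])
E
```

```text
t 8.2 [0.5293 0.2134 0.2059] psi 0.317 tilt [-0.001 -0.001] F [ 0.5 -0.5 -1.2] T [-0.02  0.07 -0.02] gap 1.0 0.0 q [ 0.19  0.49  1.6  -0.    1.06 -0.13]
to(KEY,.2,RY) [-3.4  2.7  5.9] -0.0
to(KEY,.126,RY) [-3.3  2.9 79.9] -0.0
```

View pics/e.png

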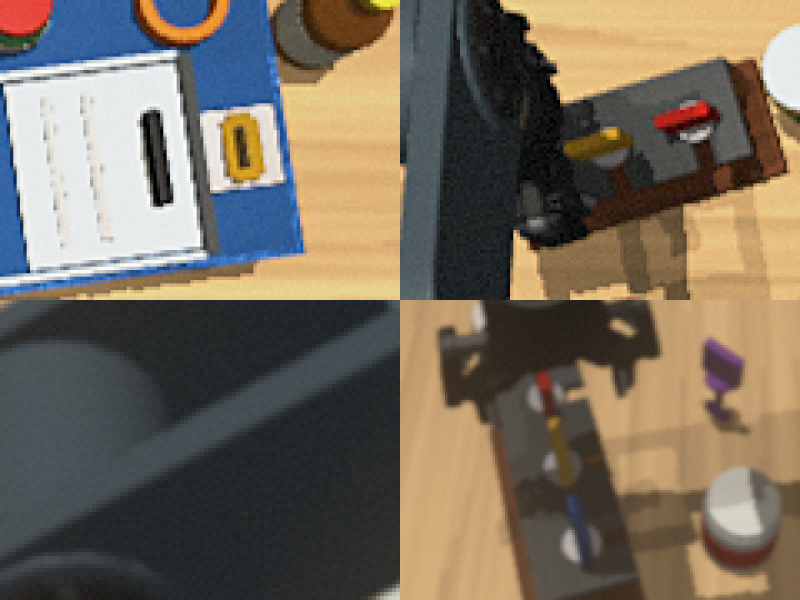

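The hatch is closed against the frame (top-left crop), and the keyhole centre is at about top [362,184]. The yellow key is clear to grasp.

>>> step_arm(targets="-3 3 15 0;-3 3 30 0;-3 3 45 0;-3 3 60 0;-3 3 70 0;-3 3 78 0;-3 3 80 0;-3 3 80 0")

```text
t: 9.1
tcp_pos: [0.5336, 0.2124, 0.1268]
tool_rot: [0.587, 0.81, -0.0, 0.0]
force: [-0.6, 0.7, 0.5]
finger_gap: 1.001
gripper_force: 0.0
```

>>> step_arm(targets="0 0 0 0;0 0 0 0;0 0 0 0;0 0 0 0;0 0 0 0;0 0 0 0", gripper=1, squeeze=60)

```text
t: 9.7
tcp_pos: [0.5335, 0.2128, 0.127]
tool_rot: [0.587, 0.81, 0.0, 0.0]
force: [-0.1, 0.6, 1.6]
finger_gap: 0.106
gripper_force: 58.9
```

```bash
python3 go.py
```

```text
t 9.7 [0.5335 0.2128 0.127 ] psi 0.317 tilt [0. 0.] F [-0.1  0.6  1.6] T [ 0.    0.02 -0.  ] gap 0.106 58.9 q [ 0.19  0.6   1.65  0.    0.89 -0.13]
```

>>> step_arm(targets="0 0 -4 0;0 0 -8 0;0 0 -8 0;0 -10 -8 0;0 -20 -8 0;0 -30 -8 0;0 -40 -8 0;0 -50 -8 0;0 -60 -8 0;0 -70 -8 0;0 -70 -30 0;0 -70 -70 0")

```text
t: 10.9
tcp_pos: [0.4639, 0.1902, 0.195]
tool_rot: [0.587, 0.81, -0.003, -0.003]
force: [1.2, 0.1, -1.9]
finger_gap: 0.106
gripper_force: 58.7
```

```bash
python3 go.py "to(LOCK,.26,CY-np.pi/2)"
python3 - <<'E'
from h import *
a=snap("side");b=snap("top"); cv2.imwrite("pics/f.png",np.hstack([cv2.resize(a[170:345,170:345],(400,400),interpolation=3),cv2.resize(b[120:270,80:230],(400,400),interpolation=3)])[:,:,::-1])
E
```

```text
t 10.9 [0.4639 0.1902 0.195 ] psi 0.317 tilt [-0.008 -0.001] F [ 1.2  0.1 -1.9] T [ 0.   -0.06 -0.  ] gap 0.106 58.7 q [ 0.17  0.42  1.77 -0.    0.96 -0.15]
to(LOCK,.26,CY-np.pi/2) [-523.7  -90.4  -64.9] 99.6
```

View pics/f.png

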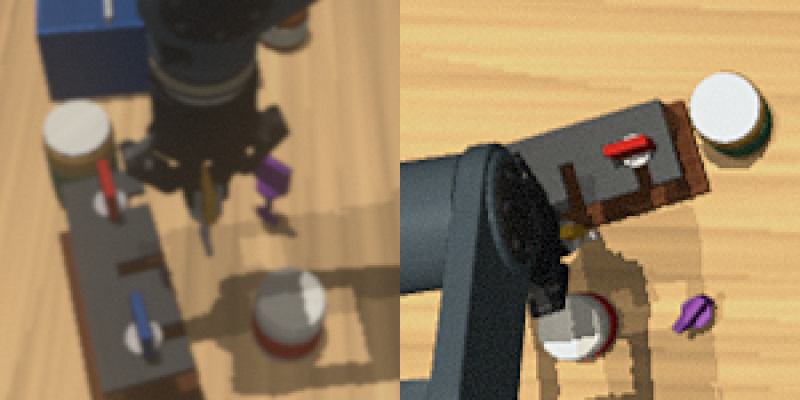

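The key is out and held; the middle slot is empty, and red and blue still hang. Now over to the lock.

>>> step_arm(targets="-10 -10 -40 0;-40 -20 -65 8;-524 -90 -65 99.6;-524 -90 -65 99.6;-524 -90 -65 99.6;-524 -90 -65 99.6;-524 -90 -65 99.6;-524 -90 -65 99.6;-524 -90 -65 99.6;-524 -90 -65 99.6;-524 -90 -65 99.6;-524 -90 -65 99.6")

```text
t: 12.2
tcp_pos: [0.5442, -0.338, 0.2606]
tool_rot: [0.993, 0.12, -0.0, 0.0]
force: [-0.1, 0.4, -1.4]
finger_gap: 0.109
gripper_force: 58.9
```

```bash
python3 go.py "to(LOCK,.26,CY-np.pi/2)" "to(LOCK,.226,CY-np.pi/2)"
```

```text
t 12.2 [ 0.5442 -0.338   0.2606] psi -1.331 tilt [-0. -0.] F [-0.1  0.4 -1.4] T [-0.04 -0.01  0.02] gap 0.109 58.9 q [-0.73  0.52  1.36 -0.    1.26  0.6 ]
to(LOCK,.26,CY-np.pi/2) [-2.1 -3.1  0.6] 5.2
to(LOCK,.226,CY-np.pi/2) [-2.1 -3.1 34.6] 5.2
```

>>> step_arm(targets="-1 -3 10 5.2;-1 -3 25 5.2;-1 -3 34 5.2;-1 -3 34 5.2;-1 -3 34 5.2")

```text
t: 12.7
tcp_pos: [0.543, -0.332, 0.2276]
tool_rot: [0.997, 0.079, -0.0, -0.0]
force: [0.1, -0.2, -1.0]
finger_gap: 0.108
gripper_force: 59.0
```

```bash
python3 go.py "to(LOCK,.205,CY-np.pi/2)"
python3 - <<'E'
from h import *
a=snap("side");b=snap("top"); cv2.imwrite("pics/g.png",np.hstack([cv2.resize(a[70:150,200:280],(400,400),interpolation=3),cv2.resize(b[130:230,320:420],(400,400),interpolation=3)])[:,:,::-1])
s=manip.sense();p=s["tcp_pos"].copy();p[2]-=.08;print("tip",proj("side",p),proj("top",p),"mouth",proj("side",[.5415,-.3355,.126]))
E
```

```text
t 12.7 [ 0.543  -0.332   0.2276] psi -1.413 tilt [-0.  0.] F [ 0.1 -0.2 -1. ] T [-0.03 -0.02 -0.05] gap 0.108 59.0 q [-0.72  0.55  1.41 -0.    1.19  0.69]
to(LOCK,.205,CY-np.pi/2) [-2.   3.2 22.6] 0.5
tip [238.30117313 106.01420315] [363.0611449  182.26795508] mouth [239.37895196 111.67618343]
```

View pics/g.png

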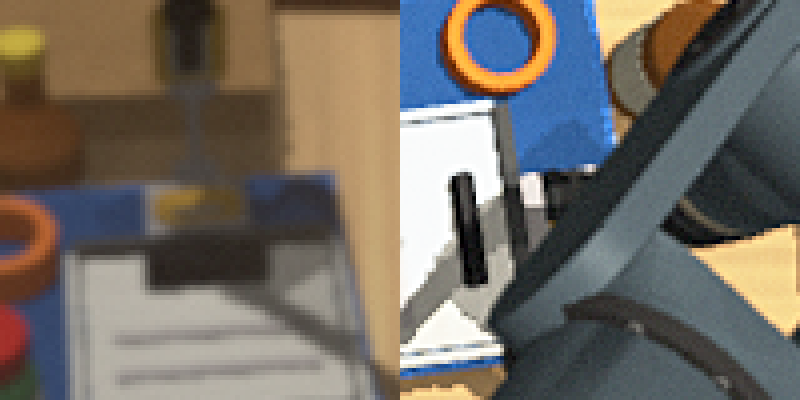

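The key hangs upright above the lead-in, with its tip at side ~[239,107] and the lock mouth at ~[239,112]. I'll correct 3 mm sideways and go down gently.

>>> step_arm(targets="-1 3 0 0.5;-1 3 0 0.5;-1 3 0 0.5")

```text
t: 13.1
tcp_pos: [0.5426, -0.3357, 0.2282]
tool_rot: [0.997, 0.074, 0.0, 0.0]
force: [0.4, -0.4, -1.8]
finger_gap: 0.107
gripper_force: 59.0
```

```bash
python3 go.py "to(LOCK,.205,CY-np.pi/2)"
```

```text
t 13.1 [ 0.5426 -0.3357  0.2282] psi -1.422 tilt [ 0.001 -0.001] F [ 0.4 -0.4 -1.8] T [-0.04 -0.01 -0.01] gap 0.107 59.0 q [-0.73  0.55  1.4   0.    1.19  0.69]
to(LOCK,.205,CY-np.pi/2) [-1.1 -0.4 23.2] -0.0
```

>>> step_arm(targets="0 0 5 0;0 0 10 0;0 0 14 0;0 0 17 0;0 0 20 0;0 0 23 0;0 0 23 0")

```text
t: 13.8
tcp_pos: [0.5423, -0.3353, 0.2042]
tool_rot: [0.997, 0.074, -0.0, -0.0]
force: [0.1, -0.2, -1.3]
finger_gap: 0.108
gripper_force: 59.0
```

>>> step_arm(targets="0 0 3 0;0 0 6 0;0 0 9 0;0 0 12 0;0 0 15 0;0 0 18 0;0 0 18 0")

```text
t: 14.5
tcp_pos: [0.5422, -0.3353, 0.1862]
tool_rot: [0.997, 0.074, -0.0, -0.0]
force: [-0.3, -0.3, -1.7]
finger_gap: 0.112
gripper_force: 59.0
```

>>> step_arm(targets="0 0 3 0;0 0 6 0;0 0 8 0;0 0 10 0;0 0 10 0")

```text
t: 15.0
tcp_pos: [0.5424, -0.3355, 0.1764]
tool_rot: [0.997, 0.074, -0.0, -0.0]
force: [0.0, -0.9, -0.6]
finger_gap: 0.108
gripper_force: 59.0
```

>>> step_arm(targets="0 0 1 0;0 0 2 0;0 0 2 0")

```text
t: 15.3
tcp_pos: [0.5427, -0.3357, 0.1759]
tool_rot: [0.997, 0.074, 0.0, 0.0]
force: [-1.9, 0.4, 4.5]
finger_gap: 0.109
gripper_force: 59.9
```

Floor reached. Easing off 1 mm and turning clockwise.

>>> step_arm(targets="0 0 -1 0;0 0 -1 7;0 0 -1 14;0 0 -1 21;0 0 -1 28;0 0 -1 35;0 0 -1 42;0 0 -1 49;0 0 -1 56;0 0 -1 63;0 0 -1 69;0 0 -1 69")

```text
t: 16.5
tcp_pos: [0.5422, -0.336, 0.176]
tool_rot: [0.864, -0.503, 0.0, 0.001]
force: [-1.6, -0.4, 2.1]
finger_gap: 0.099
gripper_force: 59.4
```

```bash
python3 go.py
```

```text
t 16.5 [ 0.5422 -0.336   0.176 ] psi -2.626 tilt [-0.    -0.001] F [-1.6 -0.4  2.1] T [-0.16  0.35  0.01] gap 0.099 59.4 q [-0.73  0.61  1.45 -0.    1.08  1.9 ]
```

>>> step_arm(targets="0 0 0 3;0 0 0 6;0 0 0 8;0 0 0 8;0 0 0 8")

```text
t: 17.0
tcp_pos: [0.5422, -0.336, 0.176]
tool_rot: [0.827, -0.562, -0.0, 0.001]
force: [-1.7, -2.1, 1.7]
finger_gap: 0.109
gripper_force: 59.5
```

```bash
python3 go.py
```

```text
t 17.0 [ 0.5422 -0.336   0.176 ] psi -2.763 tilt [-0.001 -0.001] F [-1.7 -2.1  1.7] T [-0.32  0.57  0.32] gap 0.109 59.5 q [-0.73  0.61  1.45 -0.    1.08  2.03]
```

>>> step_arm(targets="0 0 0 2;0 0 0 4;0 0 0 4;0 0 0 4")

```text
t: 17.4
tcp_pos: [0.5422, -0.3358, 0.176]
tool_rot: [0.808, -0.59, -0.0, 0.001]
force: [-3.2, -1.6, 3.1]
finger_gap: 0.102
gripper_force: 62.8
```

```bash
python3 go.py
```

```text
t 17.4 [ 0.5422 -0.3358  0.176 ] psi -2.832 tilt [-0.001 -0.001] F [-3.2 -1.6  3.1] T [-0.38  0.68  0.95] gap 0.102 62.8 q [-0.73  0.61  1.45 -0.    1.08  2.1 ]
```

Firm stop (0.95 N m). Turning back.

>>> step_arm(targets="0 0 0 -7;0 0 0 -14;0 0 0 -21;0 0 0 -28;0 0 0 -35;0 0 0 -42;0 0 0 -49;0 0 0 -56;0 0 0 -63;0 0 0 -70;0 0 0 -77;0 0 0 -80")

```text
t: 18.6
tcp_pos: [0.5432, -0.3354, 0.1759]
tool_rot: [0.998, 0.066, 0.001, -0.0]
force: [-0.6, -1.1, 1.0]
finger_gap: 0.106
gripper_force: 59.5
```

>>> step_arm(targets="0 0 0 -3;0 0 0 -6;0 0 0 -7;0 0 0 -7")

```text
t: 19.0
tcp_pos: [0.5431, -0.3353, 0.1759]
tool_rot: [0.992, 0.125, 0.001, -0.0]
force: [-0.1, 0.1, 1.7]
finger_gap: 0.108
gripper_force: 59.5
```

```bash
python3 go.py
```

```text
t 19.0 [ 0.5431 -0.3353  0.1759] psi -1.319 tilt [0.002 0.   ] F [-0.1  0.1  1.7] T [ 0.   -0.01 -0.06] gap 0.108 59.5 q [-0.73  0.61  1.45  0.    1.08  0.59]
```

>>> step_arm(targets="0 0 0 -2;0 0 0 -4;0 0 0 -4;0 0 0 -4")

```text
t: 19.4
tcp_pos: [0.5431, -0.3353, 0.176]
tool_rot: [0.987, 0.159, 0.001, -0.0]
force: [0.5, -0.3, 2.2]
finger_gap: 0.106
gripper_force: 60.6
```

```bash
python3 go.py
```

```text
t 19.4 [ 0.5431 -0.3353  0.176 ] psi -1.251 tilt [0.002 0.001] F [ 0.5 -0.3  2.2] T [ 0.11 -0.12 -0.78] gap 0.106 60.6 q [-0.73  0.61  1.45  0.    1.08  0.52]
```

Home stop felt. Going back by the play to line up with the slot, then drawing out.

>>> step_arm(targets="0 0 0 5;0 0 0 9;0 0 0 9;0 0 -3 9;0 0 -6 9;0 0 -9 9;0 0 -12 9;0 0 -12 9")

```text
t: 20.2
tcp_pos: [0.5426, -0.3354, 0.1882]
tool_rot: [0.997, 0.083, 0.0, 0.0]
force: [1.0, -0.4, -1.4]
finger_gap: 0.104
gripper_force: 59.0
```

```bash
python3 go.py
```

```text
t 20.2 [ 0.5426 -0.3354  0.1882] psi -1.404 tilt [ 0. -0.] F [ 1.  -0.4 -1.4] T [-0.03 -0.01 -0.01] gap 0.104 59.0 q [-0.73  0.59  1.44  0.    1.11  0.68]
```

>>> step_arm(targets="0 0 -15 0;0 0 -30 0;0 0 -50 0;0 0 -75 0;0 0 -75 0;0 0 -75 0")

```text
t: 20.8
tcp_pos: [0.5424, -0.3353, 0.2627]
tool_rot: [0.997, 0.083, 0.0, 0.0]
force: [-0.3, -0.2, -2.2]
finger_gap: 0.111
gripper_force: 59.1
```

```bash
python3 go.py "to([.467,.191],.26,RY)"
```

```text
t 20.8 [ 0.5424 -0.3353  0.2627] psi -1.405 tilt [ 0. -0.] F [-0.3 -0.2 -2.2] T [-0.04 -0.02  0.04] gap 0.111 59.1 q [-0.73  0.51  1.36  0.    1.26  0.68]
to([.467,.191],.26,RY) [  12.7 -531.5    2.6] -98.6
```

>>> step_arm(targets="13 -532 3 -98.6;13 -532 3 -98.6;13 -532 3 -98.6;13 -532 3 -98.6;13 -532 3 -98.6;13 -532 3 -98.6;13 -532 3 -98.6;13 -532 3 -98.6;13 -532 3 -98.6;13 -532 3 -98.6;13 -532 3 -98.6;13 -532 3 -98.6")

```text
t: 22.0
tcp_pos: [0.4648, 0.195, 0.258]
tool_rot: [0.583, 0.812, -0.001, -0.002]
force: [0.1, -0.6, -0.9]
finger_gap: 0.113
gripper_force: 59.2
```

>>> step_arm(targets="0 0 0 -4;0 0 0 -4;0 0 0 -4")

```text
t: 22.3
tcp_pos: [0.4666, 0.1911, 0.2586]
tool_rot: [0.559, 0.829, -0.001, -0.001]
force: [-0.0, -0.1, -1.7]
finger_gap: 0.108
gripper_force: 59.1
```

```bash
python3 go.py "to([.467,.191],.135,RY)"
python3 - <<'E'
from h import *
a=snap("side"); cv2.imwrite("pics/i.png",cv2.resize(a[200:330,180:310],(500,500),interpolation=3)[:,:,::-1])
E
```

```text
t 22.3 [0.4666 0.1911 0.2586] psi 0.384 tilt [-0.003 -0.   ] F [-0.  -0.1 -1.7] T [-0.    0.03 -0.08] gap 0.108 59.1 q [ 0.17  0.33  1.7   0.    1.12 -0.22]
to([.467,.191],.135,RY) [ -0.3   0.7 123.6] 3.9
```

View pics/i.png

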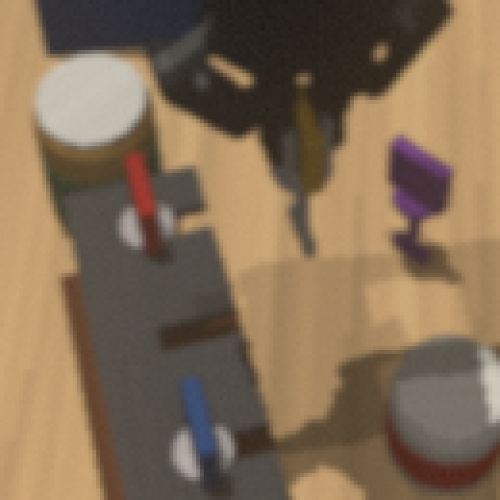

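The key is upright in front of the empty middle slot, and red and blue are unmoved. Going down in front.

>>> step_arm(targets="0 0 20 3.9;0 0 50 3.9;0 0 80 3.9;0 0 105 3.9;0 0 120 3.9;0 0 123 3.9;0 0 123 3.9;0 0 123 3.9")

```text
t: 23.15
tcp_pos: [0.4682, 0.1913, 0.1375]
tool_rot: [0.587, 0.81, 0.001, 0.001]
force: [0.4, -0.9, -0.7]
finger_gap: 0.106
gripper_force: 59.1
```

```bash
python3 go.py "to([.5335,.2128],.135,RY)"
```

```text
t 23.15 [0.4682 0.1913 0.1375] psi 0.317 tilt [0.002 0.   ] F [ 0.4 -0.9 -0.7] T [ 0.04  0.06 -0.01] gap 0.106 59.1 q [ 0.17  0.51  1.82 -0.    0.81 -0.15]
to([.5335,.2128],.135,RY) [ 0.  68.8  2.6] 0.0
```

>>> step_arm(targets="0 8 1 0;0 16 1 0;0 24 1 0;0 32 1 0;0 40 1 0;0 48 1 0;0 56 1 0;0 62 1 0;0 67 1 0;0 69 1 0;0 69 1 0;0 69 1 0")

```text
t: 24.35
tcp_pos: [0.5325, 0.2128, 0.1357]
tool_rot: [0.586, 0.81, -0.0, -0.0]
force: [-0.1, -0.4, -0.9]
finger_gap: 0.106
gripper_force: 59.1
```

```bash
python3 go.py "to([.5335,.2128],.127,RY)"
```

```text
t 24.35 [0.5325 0.2128 0.1357] psi 0.318 tilt [-0.001 -0.   ] F [-0.1 -0.4 -0.9] T [-0.02  0.03 -0.01] gap 0.106 59.1 q [ 0.19  0.59  1.65 -0.    0.91 -0.13]
to([.5335,.2128],.127,RY) [-0.3  0.9  8.7] 0.1
```

>>> step_arm(targets="0 1 3 0;0 1 6 0;0 1 8 0;0 1 9 0;0 1 9 0")

```text
t: 24.85
tcp_pos: [0.5336, 0.2131, 0.127]
tool_rot: [0.586, 0.81, -0.0, -0.0]
force: [-1.3, -0.8, 1.5]
finger_gap: 0.106
gripper_force: 59.5
```

```bash
python3 go.py
```

```text
t 24.85 [0.5336 0.2131 0.127 ] psi 0.318 tilt [-0.001 -0.   ] F [-1.3 -0.8  1.5] T [-0.08  0.18 -0.06] gap 0.106 59.5 q [ 0.19  0.6   1.65 -0.    0.89 -0.13]
```

Seated. Letting go and lifting.

>>> step_arm(targets="0 0 0 0;0 0 0 0;0 0 0 0;0 0 0 0;0 0 0 0;0 0 -10 0;0 0 -25 0;0 0 -45 0;0 0 -70 0;0 0 -100 0;0 0 -100 0", gripper=0)

```text
t: 25.95
tcp_pos: [0.5368, 0.2139, 0.2318]
tool_rot: [0.586, 0.81, 0.004, 0.004]
force: [0.9, -0.1, 0.2]
finger_gap: 1.003
gripper_force: 0.0
```

>>> step_arm(targets="50 -10 -20 0;100 -20 -20 0;150 -40 -20 0;200 -60 -20 0;250 -80 -20 0;250 -80 -20 0;250 -80 -20 0")

```text
t: 26.65
tcp_pos: [0.3771, 0.4274, 0.2465]
tool_rot: [0.584, 0.811, -0.0, -0.0]
force: [0.3, -0.4, -0.2]
finger_gap: 1.003
gripper_force: 0.0
```

```bash
python3 go.py
python3 - <<'E'
from h import *
a=snap("side");b=snap("top"); cv2.imwrite("pics/j.png",np.hstack([cv2.resize(a,(400,300),interpolation=3),cv2.resize(b[120:240,80:240],(400,300),interpolation=3)])[:,:,::-1])
E
```

```text
t 26.65 [0.3771 0.4274 0.2465] psi 0.323 tilt [-0.001 -0.   ] F [ 0.3 -0.4 -0.2] T [ 0.04  0.   -0.03] gap 1.003 0.0 q [0.65 0.44 1.56 0.   1.15 0.33]
```

View pics/j.png

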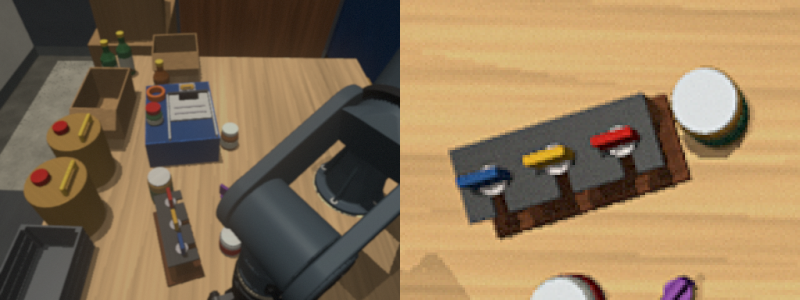

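The yellow key hangs in the middle slot, the other two keys and the bystanders are unmoved, and the hatch is closed. Handing in.

```bash
python3 -c "
from station import manip
print(manip.sign_off())"
```

```text
the job is handed in; nothing more can be done
None
```

The job is handed in: hatch closed against its frame, lock turned clockwise to its stop and back home, and the yellow key hung in the rack's middle slot, with nothing else seen to have moved, at about 27 s of the 72 s allowed.

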